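# Hold the mating rail up to the stile in the sprung jig

## Robot

A 6-joint arm with a two-finger parallel gripper is mounted at the origin on the work surface. World frame = base frame: x ahead of the robot, y to its left, z up, the work surface at z = 0. Lengths are in m, angles in rad, forces in N, time in s.
With the tool pointing down it reaches from about 0.275 to 0.875 m from the base axis. Payload 12.5 kg.
Tool frame: the origin (TCP) lies between the finger pads; the fingertips stand 25 mm ahead of it and the grasp point (between the pads) lies 6 mm ahead of it; z points along the fingers, y is the line along which they close (so a half turn about z gives the same grasp; the last joint's range is limited). The gripper opens to 85 mm and grips with 20 to 120 N. Pads are 22 mm wide; open, the fingers measure 114 mm over their backs; the gripper's body (76 mm by 85 mm) begins 54 mm behind the grasp point. The pads swing forward as they close: fully open they stand 13 mm farther back than shut.
Start: joints at [-1.235, 0.351, 1.652, -0, 1.139, -0.085], TCP at [0.225, -0.502, 0.256] pointing down, gripper open.
Joint ranges: [-2.75, 2.75], [-0.79, 2.1], [0.01, 2.65], [-1.57, 4.71], [0.07, 3.14], [-2.87, 2.87]. Speed limits (rad/s): [2.22, 2.22, 2.79, 3.14, 3.14, 3.14].

## Interface

Orientations are given as a unit quaternion [w, x, y, z].
In Python, from cell import manip gives the robot as it stands.
- The arm moves only by the tool apply_moves, never from a script. Its argument "targets" is a list of rows, each a list of 5 numbers: the shift along the world's x, y, z in fractions of the full range, 1 being 750 mm, then the turn about the world's z in parts of the range, where 1.0 means 4 rad, then the opening, from 0 (shut) to 1 (fully open). In form: [[x, y, z, turn, hand], ...]. A call has 1 to 12 rows; each row is the pose to reach, as a shift and turn from the pose commanded when the call began; what a row does not reach only later rows make up. A row lasts 1/12 s, in which the tool goes at most 41.7 mm and 7.16 degrees, less where a joint would pass 70% of its speed; a pose out of reach is approached as far as the arm can. A shift or turn number past 1, either way, is cut back to 1. A call with a gripper value outside its range is refused whole. The fingers move at their own pace and stop on an object; "grip_force" is the grip in N (left out, the last holds). Time passes only in rows, so rows that repeat a pose let the fingers close. It gives the time, the measured TCP pose, the force, the opening and the grip force at its end, in the units of the state.
- manip.get_state(): the state, without advancing time (a new reading comes with each control period).
- manip.get_image(name): name is "scene" or "top"; returns the picture (384x512x3 uint8, blue, green, red); there is no depth.
- manip.camera_model(name): a dict with "camera_matrix" (3x3 intrinsics, pixels), "rvec" (rotation vector, rad) and "tvec" (3), from world to camera coordinates, as OpenCV has them. Camera axes: x right, y down, z forward; pixel columns grow to the right and rows downward; lengths in m; the calibration is good to about 2 mm. A picture is of the moment at which its call begins. camera_model takes no time and is no camera call.
- manip.hand_in(): hands the job in; it is judged then, once.
The state is a dict: "t": time; "joints": joint angles; "qd": joint speeds; "joint_torque": joint torques, N m; "tcp_pos": TCP position; "orientation": TCP orientation; "contact_force": force on the tool from outside, world axes, zero at the start; "torque": the same for the moment, N m; "finger_gap": finger opening in m; "grasp_force": force on a finger pad.
Only numpy, scipy, OpenCV 4.12 (cv2) and the standard library are available. Lean on these libraries where they do the work, as an engineer would, in place of code of your own. Each camera call takes 0.05 s, during which the arm holds its last target. There are 200 camera calls.

## Task

On the grey assembly jig sits a reddish-brown cherry stile with a slot in the side that faces the robot, on a sprung carriage. Find its mate among the three rails, the cherry one with the narrow tongue, lay it flat on the jig with its tongue in the slot and its shoulders flush against the stile, and push with the rail alone until the jig's black pointer stands in the green band, never as far as the red; then keep it steady there for a few seconds. I am about to peg the joint, so finish while still holding and pressing the rail; leave the other things on the bench alone.

Things in the scene. Friction and masses are not known exactly. Their poses are not given: they have to be found in the camera images.
- cherry_rail: cherry (reddish brown) rail: a block 90 mm long (its x), 40 mm wide (y), 36 mm high (z), with a 15 mm wide, full-height tongue standing 31 mm out of the middle of its +x end, its last 7 mm tapering to a point in plan. Starts flat, +x within 45 degrees of straight away from the robot. Origin: centre of the block's underside. 0.09-0.15 kg. Grip it across its 40 mm width from above.
- cherry_rail_shoulder (a point): Middle of the cherry rail's shoulder line at the underside: at x = +45 mm in the rail's frame, where the tongue begins.
- jig: Assembly jig fixed to the bench: grey bed 370 x 190 mm, 18 mm thick (bed top at z = 18 mm), reaching 160 mm to the near side (-x) of the origin and 210 mm beyond, blue spring block 45 mm tall at the far end. Origin: on the bench surface under the middle of the stile's near face at rest. x: the pushing direction, roughly away from the robot; z up.
- stile_face (a point): Cherry stile on the carriage: 116 mm across (y), 52 mm deep (x), 36 mm high. Slot 20 mm wide, centred, 36 mm deep, open at the near (-x) face, top and bottom; a rail's shoulders meet the near face before its tongue bottoms. This point: bottom middle of the near face, at the bed's top; axes as the jig's; it moves with the carriage.
- stile (a joint): Travel of the sprung carriage with stile and black pointer along the jig's +x: 0 at rest, 42 mm at most. The spring pushes back with 4 N plus 0.5 N per mm (11 N at 14 mm, 15 N at 22 mm) and returns it to 0 when let go. The pointer rides over a white scale at the jig's right (-y) edge: green is 14 to 22 mm of travel, red from 30 mm.
- walnut_rail: Bystander: walnut (dark brown) rail: a block 90 mm long (its x), 40 mm wide (y), 36 mm high (z), with a 15 mm wide, full-height tongue standing 31 mm out of the middle of its +x end, its last 7 mm tapering to a point in plan. Starts flat, +x within 45 degrees of straight away from the robot. Origin: centre of the block's underside. 0.09-0.15 kg. Wrong wood.
- wide_rail: Bystander: cherry (reddish brown) rail: a block 90 mm long (its x), 40 mm wide (y), 36 mm high (z), with a 27 mm wide, full-height tongue standing 31 mm out of the middle of its +x end, square-ended. Starts flat, +x within 45 degrees of straight away from the robot. Origin: centre of the block's underside. 0.09-0.15 kg. Its tongue is too wide for the slot.
- mallet: Bystander: carver's mallet standing on its brass head (64 mm across), 233 mm tall. Origin: underside centre.
- chisel: Bystander: chisel with blue handle lying along its x, 270 mm long, handle 26 mm thick. Origin: on the bench, 140 mm from the handle's end.
- square: Bystander: try square lying flat, dark wood stock 120 x 22 x 16 mm along x, 200 mm steel blade along +y. Origin: underside centre of the stock.
- glue: Bystander: white glue bottle with orange cap, 60 mm across, 170 mm tall. Origin: underside centre.
Things that resemble listed ones, but are neither listed nor needed, are in the scene too. Leave any blue or yellow look-alike of the cherry_rail alone.

How it is judged:
On the way, in this order (a step that is already met when the one before it is completed fails the run):
1. the cherry rail lies on the jig with its tongue in the stile's slot (x of cherry_rail_shoulder in the frame of stile_face between -0.022 and 0.004 m and y of cherry_rail_shoulder in the frame of stile_face between -0.007 and 0.007 m and z of cherry_rail_shoulder in the frame of jig between 0.013 and 0.026 m).
2. the rail is flush against the stile and pressed with the pointer in the green band (11 to 15 N) for 1.5 s (x of cherry_rail_shoulder in the frame of stile_face between -0.004 and 0.004 m and y of cherry_rail_shoulder in the frame of stile_face between -0.005 and 0.005 m and z of cherry_rail_shoulder in the frame of jig between 0.013 and 0.024 m and angle between the x axis of cherry_rail and the x axis of stile_face, either way round below 0.08 rad and angle between cherry_rail's own z axis and vertical below 0.08 rad and value of joint stile between 0.014 and 0.022 m and contact force between cherry_rail and stile between 7 and 30 N and contact force between the fingers and cherry_rail above 2 N and contact force between the arm and stile below 0.5 N), for 1.5 s.
At the end, for the whole second after the job is handed in: Cherry rail held by the fingers, at rest, flat on the bed (-5 to +6 mm), shoulders within 4 mm of the stile's face, within 5 mm of its middle and 0.08 rad of square and level, pressing the carriage to 14-22 mm (contact 7-30 N); the robot does not touch the stile (all of step 2 and linear speed of cherry_rail below 0.01 m/s and angular speed of cherry_rail below 0.1 rad/s); the arm keeps its last pose, push and grip.
It fails at once if the carriage is pushed into the red (30 mm) (value of joint stile above 0.03 m).
It fails at once if one of the other two rails is disturbed (moved over 30 mm) (distance of any of walnut_rail, wide_rail from where it was at the start of the episode above 0.03 m).
It fails at once if the mallet, chisel, square or glue is disturbed (moved over 30 mm) (distance of any of mallet, chisel, square, glue from where it was at the start of the episode above 0.03 m).
It also fails if it takes over 45 s, if anything falls off the work surface, if the arm or the gripper's body presses on something with over 40 N, if the wrist force passes 120 N, or if a joint passes its speed limit or range.

## Working session

There is one attempt and no reset: what is moved stays moved. The work goes in short steps, Python scripts to look and compute and a tool call to move; the robot and the scene stay as the last step left them, time stands still between calls to the robot, and variables do not carry over. Pictures are saved under pics/ and viewed, at most 10 in all, crops included, and the job is handed in when it is done.

Besides the shell and the picture viewer there is one more tool, called after ">>>" as name([rows], argument=value, ...), one row to a line, values as JSON. apply_moves: Moves the arm, as the interface text tells. Its arguments: {"type":"object","properties":{"targets":{"type":"array","items":{"type":"array","items":{"type":"number"}}},"grip_force":{"type":"number"}},"required":["targets"]}

```bash
mkdir -p pics; cat > h.py <<'E'
import numpy as np, cv2
from cell import manip
def shot(n,f,crop=None,s=1):
    im=manip.get_image(n); cv2.imwrite('pics/raw_'+f,im)
    if crop: im=im[crop[1]:crop[3],crop[0]:crop[2]]
    cv2.imwrite('pics/'+f,cv2.resize(im,None,fx=s,fy=s,interpolation=cv2.INTER_CUBIC))
def unproj(n,pts,z):
    c=manip.camera_model(n);K=np.array(c['camera_matrix']);R,_=cv2.Rodrigues(np.array(c['rvec'],float));t=np.array(c['tvec'],float).ravel()
    o=-R.T@t;out=[]
    for p in pts:
        d=R.T@np.linalg.inv(K)@np.array([p[0],p[1],1.]); out.append((o+d*(z-o[2])/d[2])[:2])
    return np.array(out)
def proj(n,P):
    c=manip.camera_model(n)
    return cv2.projectPoints(np.array(P,float),np.array(c['rvec'],float),np.array(c['tvec'],float),np.array(c['camera_matrix'],float),None)[0][:,0]
E
python3 - <<'E'
from h import *
shot('top','t1.png',None,1.5); shot('scene','s1.png',None,1.5)
s=manip.get_state(); print(s['t'],s['tcp_pos'],s['orientation'],s['contact_force'],s['finger_gap'])
for n in('top','scene'):
    c=manip.camera_model(n);R=cv2.Rodrigues(np.array(c['rvec']))[0];print(n,-R.T@np.array(c['tvec']).ravel(),np.array(c['camera_matrix'])[0,0])
E
```

```text
0.1 [ 0.2245919  -0.50175985  0.25582393] [-5.11213188e-04  9.77949037e-01  2.08843035e-01 -7.69475100e-05] [-0.51542461 -0.25956857 -0.62514836] 0.0855595624065835
top [0.44801298 0.02344396 1.25352285] 420.0399433052602
scene [0.9843036  0.47374431 0.95808357] 371.6378486658973
```

View pics/t1.png

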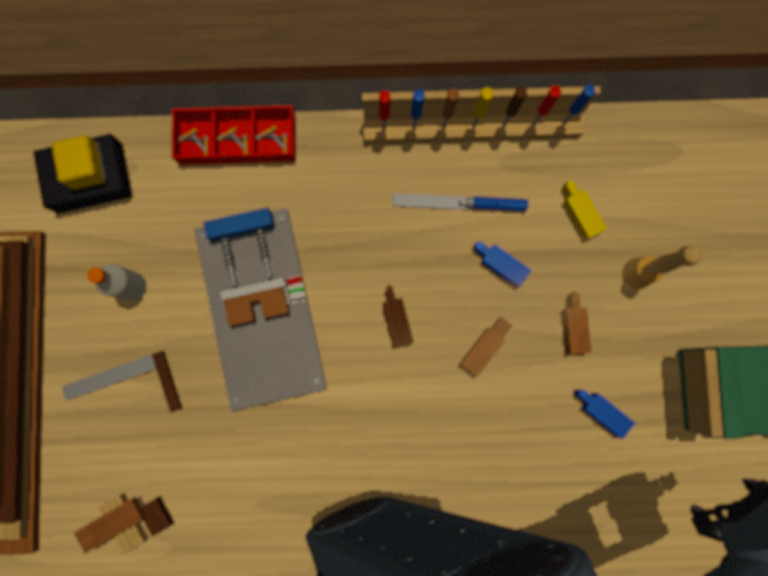

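View pics/s1.png

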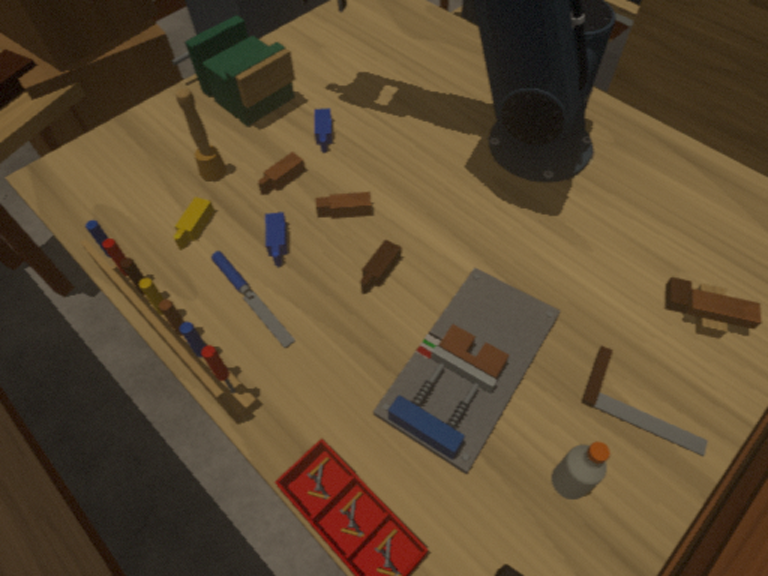

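The top view shows two cherry rails, at (485,347) and (577,325). The walnut one is at (397,317), and the blue and yellow ones are decoys. The jig's stile is at (255,303), with its slot at (258,318). I'll enlarge both cherry rails to compare tongues, and the jig as well.

```bash
python3 - <<'E'
import cv2
im=cv2.imread('pics/raw_t1.png')
a=cv2.resize(im[190:256,300:400],None,fx=8,fy=8,interpolation=cv2.INTER_CUBIC);cv2.imwrite('pics/c1.png',a)
b=cv2.resize(im[135:275,125:225],None,fx=4.2,fy=4.2,interpolation=cv2.INTER_CUBIC);cv2.imwrite('pics/c2.png',b);print(a.shape,b.shape)
E
```

```text
(528, 800, 3) (588, 420, 3)
```

View pics/c1.png

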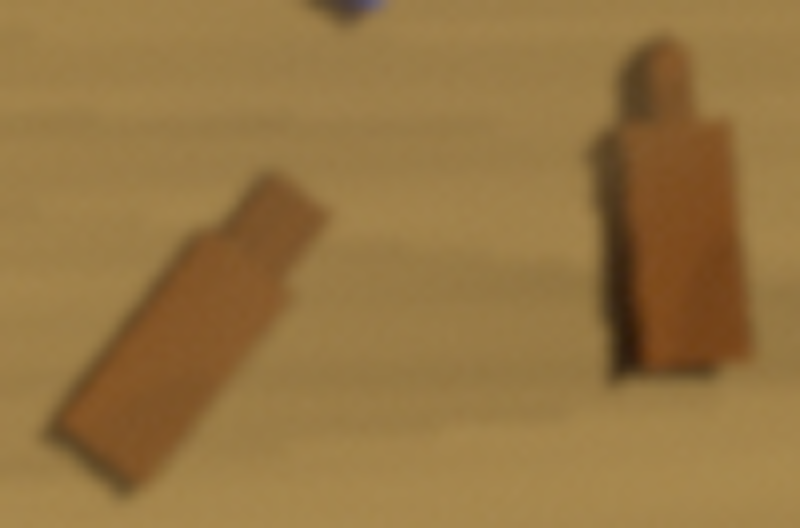

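View pics/c2.png

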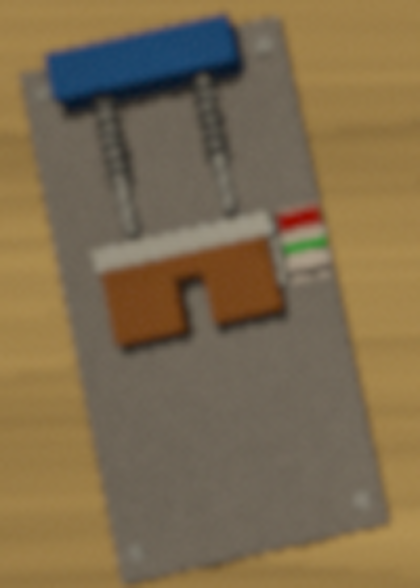

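The right rail, crop (685,240), has a narrow pointed tongue about 0.4 of the block's width, so it is the mate. The left one's tongue is wide and square-ended. In the jig crop, the near top corners of the stile are at (122,348) and (285,312), and the slot mouth is at (188,333) to (219,325).

```bash
cat >> h.py <<'E'
def px(p,s,o): return (np.array(p,float)+.5)/s-.5+np.array(o)
def fit(model,meas):
    m=np.array(model,float);w=np.array(meas);mc=m.mean(0);wc=w.mean(0)
    H=(m-mc).T@(w-wc);a=np.arctan2(H[0,1]-H[1,0],H[0,0]+H[1,1]);R=np.array([[np.cos(a),-np.sin(a)],[np.sin(a),np.cos(a)]])
    t=wc-R@mc;return t,a,(w-(m@R.T+t))*1e3
E
python3 - <<'E'
from h import *
np.set_printoptions(precision=4,suppress=True)
r=unproj('top',px([(622,125),(733,120),(748,360),(637,362),(665,35)],8,(300,190)),.036)
print('rail',*fit([(.045,.02),(.045,-.02),(-.045,-.02),(-.045,.02),(.074,0)],r))
b=unproj('top',px([(22,75),(275,17),(388,520),(127,583)],4.2,(125,135)),.018)
print('bed',*fit([(.21,.095),(.21,-.095),(-.16,-.095),(-.16,.095)],b))
s=unproj('top',px([(122,348),(285,312),(188,333),(219,325)],4.2,(125,135)),.054)
print('stile',*fit([(0,.058),(0,-.058),(0,.010),(0,-.010)],s))
E
```

```text
rail [ 0.5002 -0.3627] 0.012955608954620786 [[-2.0798 -0.6178]
 [-1.9708 -1.0685]
 [ 0.9891  0.0927]
 [ 1.9738  0.1954]
 [ 1.0876  1.3982]]
bed [0.5386 0.2502] 0.20052025142457142 [[-1.2642 -3.2577]
 [-2.3593  2.261 ]
 [ 1.8218  2.8769]
 [ 1.8018 -1.8802]]
stile [0.5362 0.248 ] 0.19012118223079802 [[-0.0172 -1.3397]
 [-0.6555  1.295 ]
 [-0.1916  0.7889]
 [ 0.8643 -0.7441]]
```

The rows are not in the units I measure in: shifts go in shares of 750 mm and turns go in shares of 4 rad. I convert before sending: 271 mm / 750 = 0.3613, 139 mm / 750 = 0.1853, -0.408 rad / 4 = -0.102.

>>> apply_moves([
  [0.04, 0.02, -0.0067, -0.025, 1],
  [0.0933, 0.0467, -0.0267, -0.05, 1],
  [0.1467, 0.0733, -0.0533, -0.075, 1],
  [0.2, 0.1, -0.08, -0.1, 1],
  [0.2533, 0.1293, -0.1067, -0.102, 1],
  [0.3067, 0.1573, -0.1333, -0.102, 1],
  [0.34, 0.1747, -0.1533, -0.102, 1],
  [0.3613, 0.1853, -0.168, -0.102, 1],
  [0.3613, 0.1853, -0.168, -0.102, 1],
  [0.3613, 0.1853, -0.168, -0.102, 1],
  [0.3613, 0.1853, -0.168, -0.102, 1],
])

```text
t: 1.02
tcp_pos: [0.4953, -0.3631, 0.1302]
orientation: [-0.0, 1.0, 0.007, -0.0]
contact_force: [-0.6, -0.0, 0.2]
finger_gap: 0.0854
grasp_force: 0.0
```

```bash
python3 - <<'E'
from h import *
shot('scene','s2.png',(130,60,290,180),5)
s=manip.get_state(); q=s['orientation'];print(s['t'],s['tcp_pos'],2*np.arctan2(q[2],q[1]),s['contact_force'])
E
```

```text
1.0667 [ 0.49504349 -0.36368055  0.13078554] 0.012318060625864487 [-0.08633827 -0.12761312  0.21477603]
```

View pics/s2.png

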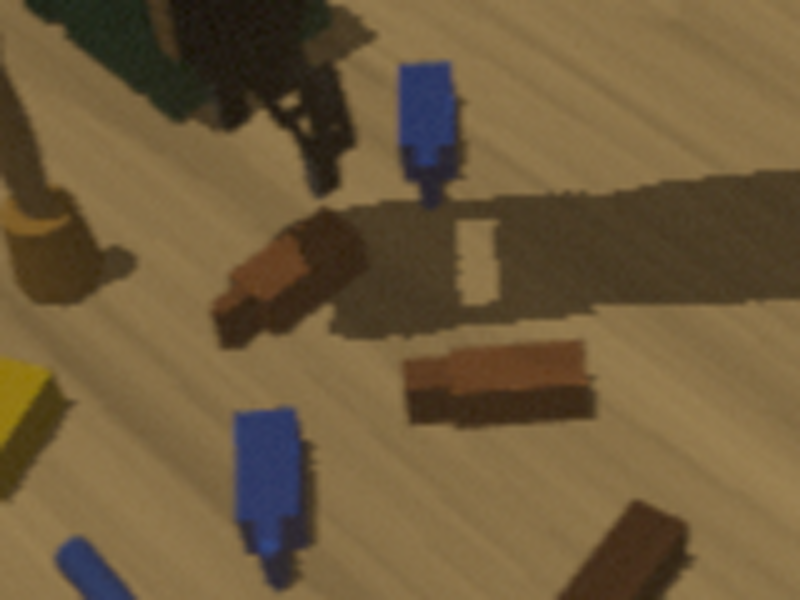

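The narrow-tongue rail is at crop (290,275), under the open gripper. The wide one at (500,385) is clear of it. I'll go down and grip.

Scaled: -98 mm / 750 = -0.1307, -80 mm / 750 = -0.1067.

>>> apply_moves([
  [0, 0, -0.0333, 0, 1],
  [0, 0, -0.0733, 0, 1],
  [0, 0, -0.1067, 0, 1],
  [0, 0, -0.1307, 0, 1],
  [0, 0, -0.1307, 0, 1],
  [0, 0, -0.1307, 0, 0.5],
  [0, 0, -0.1307, 0, 0.3],
  [0, 0, -0.1307, 0, 0.3],
  [0, 0, -0.1307, 0, 0.2],
  [0, 0, -0.1307, 0, 0.1],
  [0, 0, -0.1307, 0, 0.1],
  [0, 0, -0.1307, 0, 0.1],
], grip_force=60)

```text
t: 2.07
tcp_pos: [0.4963, -0.3638, 0.0342]
orientation: [0.001, 1.0, 0.006, 0.001]
contact_force: [-1.0, -0.4, 8.2]
finger_gap: 0.039
grasp_force: 61.5
```

Scaled: 305 mm / 750 = 0.4067, 270 mm / 750 = 0.36, 0.07 rad / 4 = 0.0175.

>>> apply_moves([
  [0, 0, 0.02, 0, 0.1],
  [0, 0, 0.0533, 0, 0.1],
  [0, 0.0133, 0.0933, 0, 0.1],
  [-0.0027, 0.04, 0.1333, 0.0025, 0.1],
  [-0.0053, 0.08, 0.1573, 0.005, 0.1],
  [-0.0093, 0.1267, 0.1573, 0.0075, 0.1],
  [-0.0133, 0.1733, 0.1573, 0.01, 0.1],
  [-0.0173, 0.22, 0.1573, 0.0125, 0.1],
  [-0.0213, 0.2667, 0.1573, 0.015, 0.1],
  [-0.0253, 0.3133, 0.1573, 0.0175, 0.1],
  [-0.0293, 0.36, 0.1573, 0.02, 0.1],
  [-0.032, 0.4067, 0.1573, 0.0225, 0.1],
])

```text
t: 3.07
tcp_pos: [0.4712, -0.0565, 0.151]
orientation: [0.0, 0.999, 0.052, 0.001]
contact_force: [1.0, -0.3, -1.0]
finger_gap: 0.0392
grasp_force: 60.6
```

Scaled: 289 mm / 750 = 0.3853, 285 mm / 750 = 0.38, 0.092 rad / 4 = 0.023.

>>> apply_moves([
  [-0.004, 0.0467, 0, 0.0025, 0.1],
  [-0.008, 0.0933, 0, 0.005, 0.1],
  [-0.012, 0.14, 0, 0.0088, 0.1],
  [-0.016, 0.1867, 0, 0.0125, 0.1],
  [-0.02, 0.2333, 0, 0.0163, 0.1],
  [-0.024, 0.28, 0, 0.02, 0.1],
  [-0.0267, 0.3267, 0, 0.0225, 0.1],
  [-0.028, 0.36, 0, 0.023, 0.1],
  [-0.0293, 0.38, -0.0133, 0.023, 0.1],
  [-0.0293, 0.3853, -0.0333, 0.023, 0.1],
  [-0.0293, 0.3853, -0.0533, 0.023, 0.1],
  [-0.0293, 0.3853, -0.0667, 0.023, 0.1],
])

```text
t: 4.07
tcp_pos: [0.4493, 0.2313, 0.0997]
orientation: [0.0, 0.995, 0.098, -0.0]
contact_force: [0.4, 0.2, -1.4]
finger_gap: 0.0391
grasp_force: 60.7
```

```bash
python3 - <<'E'
from h import *
shot('scene','s3.png',(240,160,400,280),5)
s=manip.get_state(); q=s['orientation'];print(s['t'],s['tcp_pos'],2*np.arctan2(q[2],q[1]),s['contact_force'],s['finger_gap'])
E
```

```text
4.1167 [0.44866944 0.23070145 0.09831241] 0.1951829586279266 [-2.74026768 -0.85070715 -3.56132164] 0.03914644368102129
```

View pics/s3.png

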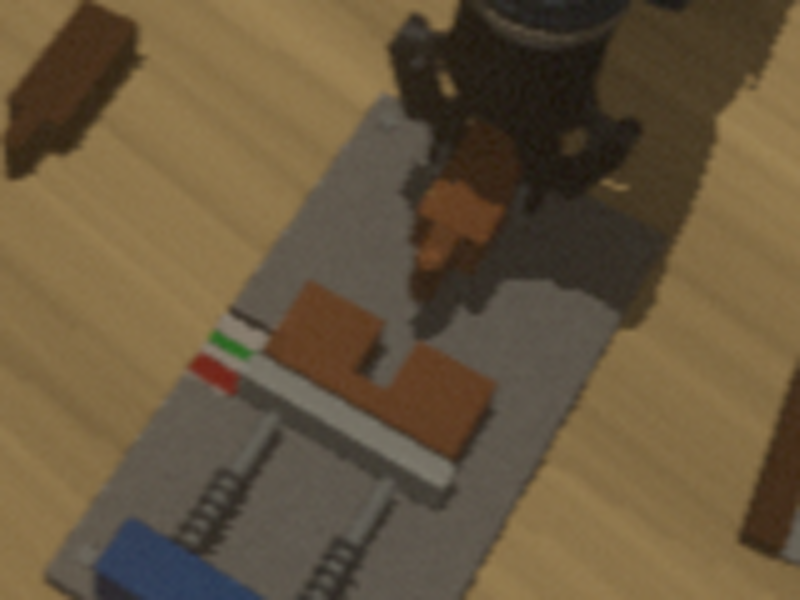

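The rail is held level, with its tongue at crop (435,250) aimed at the slot mouth, (383,325) to (420,345). I'll cross-check the slot and shoulder positions with this second camera.

```bash
python3 - <<'E'
from h import *
np.set_printoptions(precision=4,suppress=True)
s=unproj('scene',px([(315,283),(493,383),(383,325),(420,345)],5,(240,160)),.054)
print('stile',*fit([(0,-.058),(0,.058),(0,-.010),(0,.010)],s))
r=unproj('scene',px([(418,222),(492,248)],5,(240,160)),.101); print(r, r.mean(0))
# predicted shoulder/tip pixels for rail in hand
t=np.array([.449,.231]);u=np.array([np.cos(.195),np.sin(.195)]);n=np.array([-u[1],u[0]])
P=[(*(t+u*a+n*b),.101) for a,b in((.049,-.02),(.049,.02),(.080,0))]
print((proj('scene',P)-(240,160)+.5)*5-.5)
E
```

```text
stile [0.5409 0.2541] 0.1860169347986317 [[-1.4532  2.5876]
 [-0.2725 -3.2955]
 [ 1.3109 -0.8923]
 [ 0.4148  1.6002]]
[[0.5061 0.2288]
 [0.4912 0.2671]] [0.4987 0.2479]
[[412.571  207.2654]
 [479.3385 242.3775]
 [418.2463 267.0122]]
```

Scaled: -47 mm / 750 = -0.0627, -46 mm / 750 = -0.0613.

>>> apply_moves([
  [0, 0, -0.02, 0, 0.1],
  [0, 0, -0.0373, 0, 0.1],
  [0, 0, -0.0507, 0, 0.1],
  [0, 0, -0.0573, 0, 0.1],
  [0, 0, -0.06, 0, 0.1],
  [0, 0, -0.0613, 0, 0.1],
  [0, 0, -0.0627, 0, 0.1],
  [0, 0, -0.0627, 0, 0.1],
  [0, 0, -0.0627, 0, 0.1],
])

```text
t: 4.87
tcp_pos: [0.4499, 0.2311, 0.0537]
orientation: [-0.0, 0.995, 0.097, 0.0]
contact_force: [0.3, 0.1, -1.3]
finger_gap: 0.0395
grasp_force: 60.7
```

```bash
python3 - <<'E'
from h import *
a=manip.get_image('top')[170:250,130:210]; b=manip.get_image('scene')[190:270,285:365]
f=lambda i:cv2.resize(i,None,fx=5,fy=5,interpolation=cv2.INTER_CUBIC)
cv2.imwrite('pics/m1.png',np.hstack([f(a),f(b)]))
s=manip.get_state(); q=s['orientation'];print(s['t'],s['tcp_pos'],2*np.arctan2(q[2],q[1]),s['contact_force'],s['finger_gap'])
E
```

```text
4.9667 [0.44983042 0.23109169 0.0536059 ] 0.1948554609679461 [ 0.00281503  0.10780057 -1.57804578] 0.038693054696823
```

View pics/m1.png

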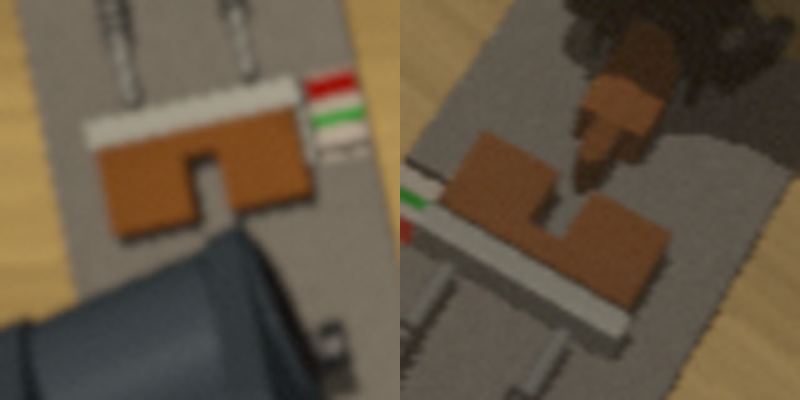

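```bash
python3 - <<'E'
from h import *
im=manip.get_image('scene');cv2.imwrite('pics/raw_s4.png',im)
cv2.imwrite('pics/m2.png',cv2.resize(im[198:248,295:350],None,fx=12,fy=12,interpolation=cv2.INTER_CUBIC))
E
```

```text
(no output)
```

View pics/m2.png

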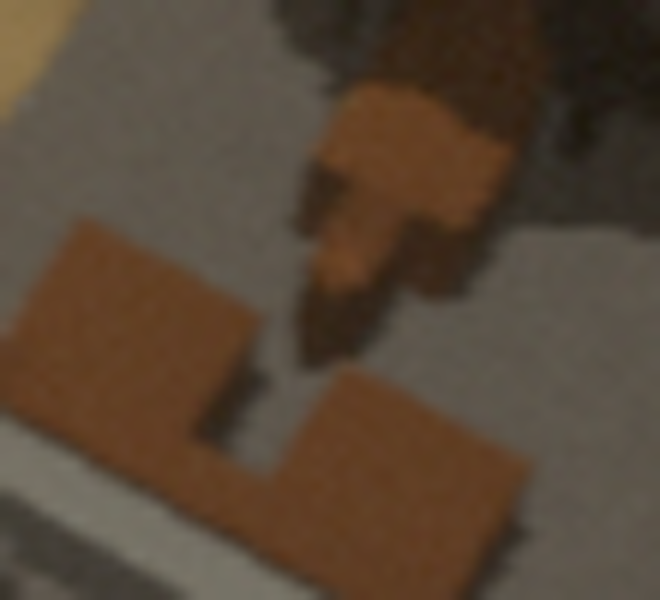

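Enlarged view: rail shoulder corners at (315,160) and (472,225), tongue root at (347,182) and (403,212), tip about (328,292). The slot mouth is at (260,318) and (340,368).

```bash
python3 - <<'E'
from h import *
np.set_printoptions(precision=4,suppress=True)
U=lambda p,z:unproj('scene',px(p,12,(295,198)),z)
t,a,res=fit([(0,-.058),(0,.058),(0,-.010),(0,.010),(.036,-.01),(.036,.01)],U([(82,215),(530,462),(260,318),(340,368),(195,435),(270,470)],.054))
print('stile',t,a,res)
r=U([(315,160),(472,225),(347,182),(403,212),(328,292)],.0545)
for yaw in(a,.195):
    u=np.array([np.cos(yaw),np.sin(yaw)]);n=np.array([-u[1],u[0]])
    print(np.c_[(r-t)@u,(r-t)@n]*1e3)
print(fit([(0,-.02),(0,.02),(0,-.0075),(0,.0075),(.031,0)],r))
E
```

```text
stile [0.5396 0.2525] 0.1988296177391921 [[-0.2825  0.0839]
 [ 0.4431 -0.8689]
 [ 1.153  -0.398 ]
 [ 2.2934  1.0749]
 [-1.249   1.0898]
 [-2.3581 -0.9817]]
[[-42.1049 -19.6276]
 [-46.4409  18.7776]
 [-40.927  -10.6448]
 [-40.8791   3.8987]
 [-13.0009  -0.7473]]
[[-42.0294 -19.7887]
 [-46.5125  18.5996]
 [-40.8859 -10.8015]
 [-40.8937   3.7421]
 [-12.9979  -0.7971]]
(array([0.498, 0.242]), np.float64(0.27004815177116276), array([[-1.1402,  2.2507],
       [-2.3056,  0.4925],
       [ 1.5749, -0.7578],
       [ 2.7508, -0.9478],
       [-0.8799, -1.0376]]))
```

Scaled: 32 mm / 750 = 0.0427, 30 mm / 750 = 0.04.

>>> apply_moves([
  [0, 0.0013, 0, 0, 0.1],
  [0.0053, 0.0021, 0, 0, 0.1],
  [0.0107, 0.0032, 0, 0, 0.1],
  [0.016, 0.0043, 0, 0, 0.1],
  [0.0213, 0.0053, 0, 0, 0.1],
  [0.0267, 0.0064, 0, 0, 0.1],
  [0.032, 0.0075, 0, 0, 0.1],
  [0.0373, 0.0084, 0, 0, 0.1],
  [0.04, 0.0089, 0, 0, 0.1],
  [0.0427, 0.0095, 0, 0, 0.1],
  [0.0427, 0.0095, 0, 0, 0.1],
  [0.0427, 0.0095, 0, 0, 0.1],
], grip_force=80)

```text
t: 6.02
tcp_pos: [0.4816, 0.2381, 0.0532]
orientation: [0.0, 0.995, 0.097, -0.0]
contact_force: [0.1, -1.0, -1.7]
finger_gap: 0.0388
grasp_force: 85.1
```

```bash
python3 - <<'E'
from h import *
im=manip.get_image('scene')
cv2.imwrite('pics/m3.png',cv2.resize(im[198:248,280:350],None,fx=11,fy=11,interpolation=cv2.INTER_CUBIC))
s=manip.get_state(); q=s['orientation'];print(s['t'],s['tcp_pos'],2*np.arctan2(q[2],q[1]),s['contact_force'],s['finger_gap'])
E
```

```text
6.0667 [0.481531   0.23804143 0.05324614] 0.19475943353570496 [-0.19606467 -0.35225724 -2.38871871] 0.03852353375035951
```

View pics/m3.png

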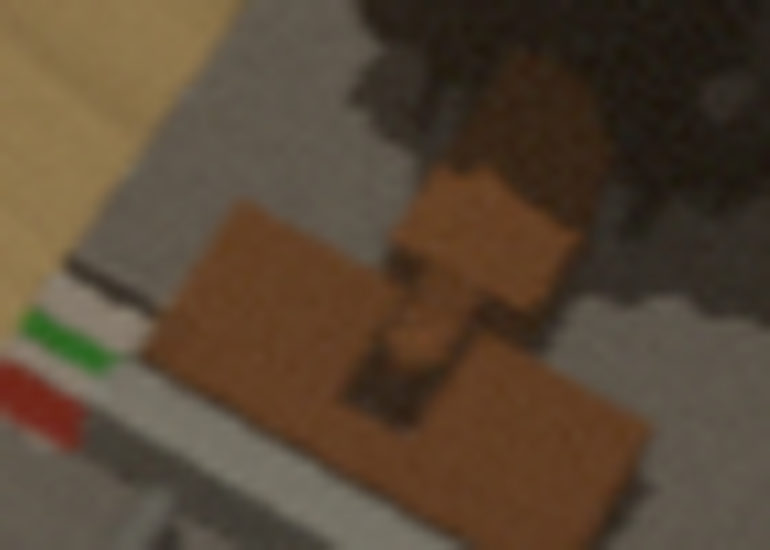

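The tongue is in the slot at about (430,335), with clearance on both sides. The shoulder gap is around 9 mm, and the pointer is still at rest at (70,265). I'll advance slowly until the spring pushes back.

>>> apply_moves([
  [0.0027, 0.0005, 0, 0, 0.1],
  [0.0053, 0.0011, 0, 0, 0.1],
  [0.008, 0.0016, 0, 0, 0.1],
  [0.0093, 0.0019, 0, 0, 0.1],
  [0.0107, 0.0021, 0, 0, 0.1],
  [0.012, 0.0024, 0, 0, 0.1],
  [0.0133, 0.0027, 0, 0, 0.1],
  [0.0147, 0.0029, 0, 0, 0.1],
  [0.016, 0.0032, 0, 0, 0.1],
  [0.016, 0.0032, 0, 0, 0.1],
  [0.016, 0.0032, 0, 0, 0.1],
  [0.016, 0.0032, 0, 0, 0.1],
])

```text
t: 7.07
tcp_pos: [0.4933, 0.2404, 0.0531]
orientation: [0.0, 0.995, 0.097, -0.0]
contact_force: [-4.6, -0.6, -0.3]
finger_gap: 0.0385
grasp_force: 85.7
```

Scaled: 14 mm / 750 = 0.0187, 13 mm / 750 = 0.0173.

>>> apply_moves([
  [0.0027, 0.0005, 0, 0, 0.1],
  [0.0053, 0.0011, 0, 0, 0.1],
  [0.008, 0.0016, 0, 0, 0.1],
  [0.0107, 0.0021, 0, 0, 0.1],
  [0.0133, 0.0027, 0, 0, 0.1],
  [0.016, 0.0032, 0, 0, 0.1],
  [0.0173, 0.0035, 0, 0, 0.1],
  [0.0187, 0.0037, 0, 0, 0.1],
  [0.0187, 0.0037, 0, 0, 0.1],
  [0.0187, 0.0037, 0, 0, 0.1],
  [0.0187, 0.0037, 0, 0, 0.1],
])

```text
t: 7.98
tcp_pos: [0.5063, 0.243, 0.0531]
orientation: [0.0, 0.995, 0.097, -0.002]
contact_force: [-12.1, -1.3, 6.3]
finger_gap: 0.0387
grasp_force: 86.3
```

```bash
python3 - <<'E'
from h import *
im=manip.get_image('scene')
cv2.imwrite('pics/m4.png',cv2.resize(im[205:255,275:345],None,fx=11,fy=11,interpolation=cv2.INTER_CUBIC))
s=manip.get_state(); q=s['orientation'];print(s['t'],s['tcp_pos'],2*np.arctan2(q[2],q[1]),s['contact_force'],s['finger_gap'])
E
```

```text
8.0333 [0.50626322 0.24300098 0.053068  ] 0.1946479197651185 [-11.67403649  -1.08499823   5.3002653 ] 0.03857311591611311
```

View pics/m4.png

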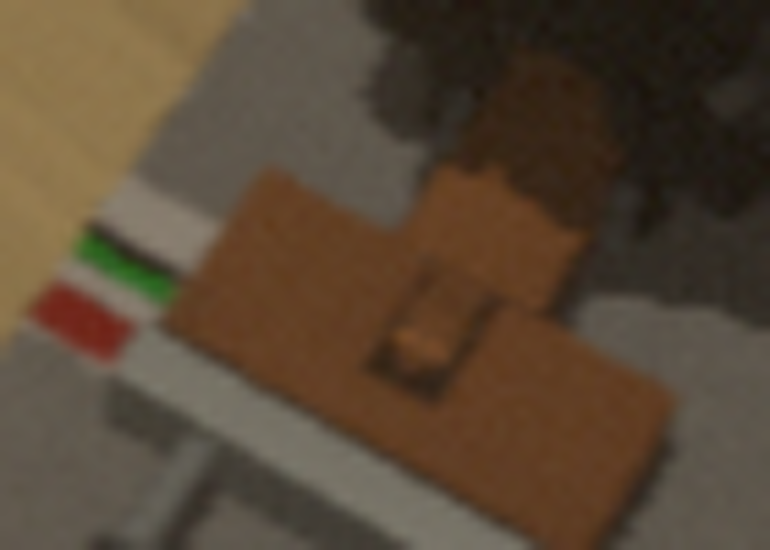

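The rail is flush and the pointer, at (95,230), is just entering the green. I need about 4 mm more, then hold.

Scaled: 4 mm / 750 = 0.0053, 3 mm / 750 = 0.004.

>>> apply_moves([
  [0.0013, 0.0003, 0, 0, 0.1],
  [0.0027, 0.0005, 0, 0, 0.1],
  [0.004, 0.0008, 0, 0, 0.1],
  [0.0053, 0.0011, 0, 0, 0.1],
  [0.0053, 0.0011, 0, 0, 0.1],
  [0.0053, 0.0011, 0, 0, 0.1],
  [0.0053, 0.0011, 0, 0, 0.1],
  [0.0053, 0.0011, 0, 0, 0.1],
  [0.0053, 0.0011, 0, 0, 0.1],
  [0.0053, 0.0011, 0, 0, 0.1],
  [0.0053, 0.0011, 0, 0, 0.1],
  [0.0053, 0.0011, 0, 0, 0.1],
])

```text
t: 9.03
tcp_pos: [0.5099, 0.2438, 0.053]
orientation: [0.0, 0.995, 0.097, -0.002]
contact_force: [-13.8, -1.6, 5.9]
finger_gap: 0.039
grasp_force: 86.4
```

>>> apply_moves([
  [0, 0, 0, 0, 0.1],
  [0, 0, 0, 0, 0.1],
  [0, 0, 0, 0, 0.1],
  [0, 0, 0, 0, 0.1],
  [0, 0, 0, 0, 0.1],
  [0, 0, 0, 0, 0.1],
  [0, 0, 0, 0, 0.1],
  [0, 0, 0, 0, 0.1],
  [0, 0, 0, 0, 0.1],
  [0, 0, 0, 0, 0.1],
  [0, 0, 0, 0, 0.1],
  [0, 0, 0, 0, 0.1],
])

```text
t: 10.03
tcp_pos: [0.5099, 0.2437, 0.053]
orientation: [0.0, 0.995, 0.097, -0.002]
contact_force: [-13.0, -1.2, 6.1]
finger_gap: 0.0387
grasp_force: 86.4
```

```bash
python3 - <<'E'
from h import *
im=manip.get_image('scene')
cv2.imwrite('pics/m5.png',cv2.resize(im[205:255,275:345],None,fx=11,fy=11,interpolation=cv2.INTER_CUBIC))
s=manip.get_state(); q=s['orientation'];print(s['t'],s['tcp_pos'],q,2*np.arctan2(q[2],q[1]),s['contact_force'],s['finger_gap'])
E
```

```text
10.0833 [0.50989834 0.24371647 0.05300706] [ 4.27745738e-04  9.95263871e-01  9.71859338e-02 -2.13052864e-03] 0.19467961365710093 [-12.83416109  -2.35757888   5.93866706] 0.038846425344373735
```

View pics/m5.png

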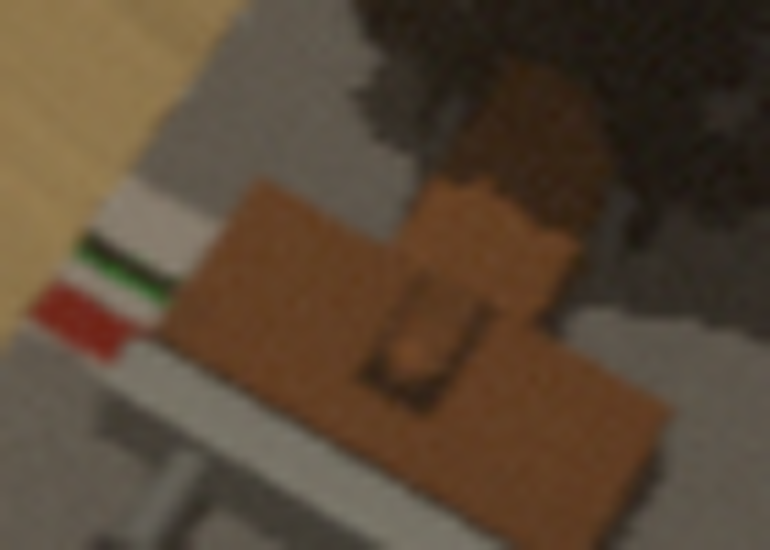

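The pointer stands mid-green at (125,265) and the shoulders are flush. A force of about 13 N agrees with roughly 18 mm of travel. I'll hold a little longer and hand in.

>>> apply_moves([
  [0, 0, 0, 0, 0.1],
  [0, 0, 0, 0, 0.1],
  [0, 0, 0, 0, 0.1],
  [0, 0, 0, 0, 0.1],
  [0, 0, 0, 0, 0.1],
  [0, 0, 0, 0, 0.1],
  [0, 0, 0, 0, 0.1],
  [0, 0, 0, 0, 0.1],
  [0, 0, 0, 0, 0.1],
  [0, 0, 0, 0, 0.1],
  [0, 0, 0, 0, 0.1],
  [0, 0, 0, 0, 0.1],
])

```text
t: 11.08
tcp_pos: [0.5099, 0.2437, 0.053]
orientation: [0.0, 0.995, 0.097, -0.002]
contact_force: [-14.0, -1.4, 6.9]
finger_gap: 0.0386
grasp_force: 86.4
```

>>> apply_moves([
  [0, 0, 0, 0, 0.1],
  [0, 0, 0, 0, 0.1],
  [0, 0, 0, 0, 0.1],
  [0, 0, 0, 0, 0.1],
  [0, 0, 0, 0, 0.1],
  [0, 0, 0, 0, 0.1],
  [0, 0, 0, 0, 0.1],
  [0, 0, 0, 0, 0.1],
  [0, 0, 0, 0, 0.1],
  [0, 0, 0, 0, 0.1],
  [0, 0, 0, 0, 0.1],
  [0, 0, 0, 0, 0.1],
])

```text
t: 12.08
tcp_pos: [0.5099, 0.2437, 0.053]
orientation: [0.0, 0.995, 0.097, -0.002]
contact_force: [-13.3, -2.1, 6.0]
finger_gap: 0.0386
grasp_force: 86.4
```

```bash
python3 -c "
from cell import manip
print(manip.hand_in())"
```

```text
the job is handed in; nothing more can be done
None
```

I handed the job in at about 12 s with the narrow-tongue cherry rail still held flush in the stile, pressing about 13 N with the pointer mid-green; no verdict came back, and I viewed 11 pictures, one over the limit of 10.

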